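# Weigh the filled bottle carrier on the sprung hook scale

## Task

Weigh the bottle carrier that holds the three sample bottles: lift it by its grip, hang its bail in the low of the scale's hook, and let it down slowly until the spring bears all of its weight, so that the pointer never moves faster than about 4 cm a second and does not jump or bounce when you let go. Do not strain the hook or press the pointer beyond the marks, leave the carrier hanging freely and still, and leave the empty carrier, the bottles, the beaker and the steel weight where they are.

Things in the scene. Friction and masses are not known exactly. Their poses are not given: they have to be found in the camera images.
- carrier: Filled carrier, weight unknown, differs widely, under 1 kg: aluminium tray 52 (x) x 140 (y) x 8 mm, three white-capped bottles fixed in it in a row along y (tops at 78 mm height). A bail of 8 mm steel bar spans it in its y-z plane: legs at y = +-64 mm rise to 128 mm, the top bar slopes up from them to its apex at y = 0. Origin: centre of the underside, z up. May be hung either way round.
- carrier_bail (a point): Centre of the bail's bar at its apex, 140 mm above the carrier's underside; this part goes into the hook. A 10 mm round neck rises from it to the grip block.
- carrier_grip (a point): Centre of the carrier's grey grip block, 22 x 22 x 40 mm upright (faces along the carrier's x and y), 190 mm above the underside and 50 mm above carrier_bail.
- scale: Fixed sprung scale: column 50 x 60 mm, 325 mm tall, on a 14 mm thick foot 160 x 150 mm; origin under the column's centre. Its hook points to the scale's own -x. The top bracket reaches 58 mm to -x from the column's centre and the sliding block 49 mm; farther out it is free above the hook. Its place and yaw vary.
- hook_seat (a point): Place of the bail bar's centre when hung: 190 mm from the column's centre to the scale's -x, 245 mm high unloaded; sinks with the hook. Hook: 10 mm bar in the scale's x-z plane; underside 15 mm below this point; upturned tip 15 to 25 mm beyond it (-x), top 15 mm above it; on the column side it slopes up to a level arm from 30 mm back, top 9 mm above it.
- scale_hook (a joint): How far the hook and its pointer have sunk against the spring, m: 0 unloaded, up to 0.112 at the hard end stop. The spring gives 100 N/m (1 N per 10 mm) and is lightly damped. The graduated plate's marks run from 0 to 0.102; a carrier left hanging settles within them, as its weight has it.
- empty_carrier: Same frame, bail and grip as the filled carrier, but with no bottles: to be left alone. Origin: centre of its underside. One carrier stands farther out and nearer the scale, the other nearer the robot and to the right; which is which varies. The space on the robot's side between carriers and scale holds only low bottles.
- bottle_a: Loose bystander, to be left alone: clear sample bottle with a white cap, origin at the centre of its underside, 48 mm across, 95 mm tall.
- bottle_b: Loose bystander, to be left alone: clear sample bottle with a white cap, origin at the centre of its underside, 34 mm across, 70 mm tall.
- bottle_c: Loose bystander, to be left alone: clear sample bottle with a white cap, origin at the centre of its underside, 34 mm across, 70 mm tall.
- bottle_d: Loose bystander, to be left alone: clear sample bottle with a white cap, origin at the centre of its underside, 48 mm across, 95 mm tall.
- beaker: Loose bystander: glass beaker 70 mm across, 90 mm tall, origin at the centre of its underside.
- weight_pot: Loose bystander: steel cylinder weight 40 mm across, 40 mm tall, origin at the centre of its underside.

How it is judged:
By the outcome, as a careful person would: the job done as asked, in the order asked, and still so for the second after the job is handed in, with the robot touching nothing.
It also fails if it takes over 59 s, if anything falls off the work surface, if the arm or the gripper's body presses on something with over 40 N, if the wrist force passes 120 N, or if a joint passes its speed limit or range.

## Robot

A 6-joint arm with a two-finger parallel gripper is mounted at the origin on the work surface. World frame = base frame: x ahead of the robot, y to its left, z up, the work surface at z = 0. Lengths are in m, angles in rad, forces in N, time in s.
With the tool pointing down it reaches from about 0.4 to 0.825 m from the base axis. Payload 7 kg.
Tool frame: the origin (TCP) lies at the very end of the fingers, on their centre line; the grasp point (between the pads) lies 19 mm behind it; y points along the fingers, x is the direction in which the jaws open and shut, and the axes are right-handed (so a half turn about y gives the same grasp; the last joint's range is limited). The gripper opens to 88 mm and grips with 3 to 60 N. Pads are 19 mm wide; open, the fingers measure 130 mm over their backs; the gripper's body (78 mm by 193 mm) begins 47 mm behind the grasp point.
Start: joints at [1.622, 0.359, 0.012, 0, -1.224, -0.288], TCP at [0.158, 0.656, 0.227] pointing down, gripper open.
Joint ranges: [-3.07, 3.07], [-1.43, 2.12], [-1.02, 1.25], [-3.03, 1.67], [-3.05, -0], [-3.03, 3.03]. Speed limits (rad/s): [2.39, 2.39, 3.01, 3.14, 3.14, 3.14].

## Interface

Orientations are given as [roll, pitch, yaw] about the fixed x, y, z axes, in that order (R = Rz(yaw) Ry(pitch) Rx(roll)).
In Python, from station import arm gives the robot as it stands.
- The arm moves only by the tool move_arm, never from a script. Its arguments are lists of equal length, an entry for each row: "jaw": the closure, from 0 (fully open) to 1 (shut); "offset": the shift along the tool's x, y, z in m, a list of three; "roll": the turn about the tool's y in rad. In form: {"jaw": [jaw, ...], "offset": [[dx, dy, dz], ...], "roll": [roll, ...]}. A call has 1 to 5 rows; each row shifts and turns the commanded pose from where the row before left it, along the tool's axes as they then stand; what a row does not reach is not made up. A row lasts 1/8 s, in which the tool goes at most 62.5 mm and 10.7 degrees, less where a joint would pass 70% of its speed; a pose out of reach is approached as far as the arm can. A call is refused whole if a number of a shift passes 0.0625 or a number of a turn 0.188, either way. A call with a gripper value outside its range is refused whole. The fingers move at their own pace and stop on an object; "grip_force" is the grip in N (left out, the last holds). Time passes only in rows, so rows that do not move let the fingers close. It gives the time, the measured TCP pose, the force and the opening at its end, in the units of the state.
- arm.get_state(): the state, without advancing time (a new reading comes with each control period).
- arm.grab_frame(name): name is "scene" or "top" or "wrist"; returns a dict with "pixels" (400x640x3 uint8, blue, green, red), "fovy" (degrees; the focal length in pixels is half the picture's height over the tangent of half this angle, whatever the lens; pixels are square), "cx", "cy" (the principal point, pixels), "position" and "attitude" of the camera in the world; the wrist camera has in their place "hand_eye" (4x4, takes a point from camera to tool coordinates, whose origin is the TCP and whose axes are the tool frame's). Camera axes: x right, y down, z forward; pixel columns grow to the right and rows downward; lengths in m; the calibration is good to about 2 mm. The wrist camera is an equidistant fisheye: a pixel r from the principal point sees the ray r / f radians off the axis. A picture is of the moment at which its call begins: read the wrist's pose just before it. There is no depth.
- arm.job_done(): hands the job in, once; it reports no verdict.
Trained networks look in a picture, given as the dict that the camera call returned (one of the last four; its "shot" number tells which), for a name from the list of things; names that differ only in an ending like _2 or _b are one class to them, and where a whole thing is asked for, a point or a joint stands for the part that bears it (a point fixed in the world has none). Each returns a list of dicts, best first, with "p" (0 to 1); they miss things now and then, are a little off and sometimes report something else, mostly with a low value. They report only what shows in the picture. A call takes as long as a camera call.
- arm.recognise(picture, thing): "position" ([x, y, z] in m, in world coordinates, good to about 4 mm: the middle of the surface that is visible of it).
- arm.landmark_of(picture, thing): "position" ([x, y, z] in m, in world coordinates, good to about 4 mm: a listed point, or the origin of a listed thing).
The state is a dict: "t": time; "q": joint angles; "qd": joint speeds; "joint_efforts": joint torques, N m; "eef_pos": TCP position; "ee_rot": TCP orientation; "force": force on the tool from outside, world axes, zero at the start; "moment": the same for the moment, N m; "width": finger opening in m.
Only numpy, scipy, OpenCV 4.12 (cv2) and the standard library are available. Lean on these libraries where they do the work, as an engineer would, in place of code of your own. Each camera call takes 0.05 s, during which the arm holds its last target.

## Working session

There is one attempt and no reset: what is moved stays moved. The work goes in short steps, Python scripts to look and compute and a tool call to move; the robot and the scene stay as the last step left them, time stands still between calls to the robot, and variables do not carry over. Pictures are saved under pics/ and viewed, and the job is handed in when it is done.

Besides the shell and the picture viewer there is one more tool, called in YAML: its name, and indented under it one key for each argument. move_arm: Moves the arm, as the interface text tells. Its arguments: {"type":"object","properties":{"jaw":{"type":"array","items":{"type":"number"}},"offset":{"type":"array","items":{"type":"array","items":{"type":"number"}}},"roll":{"type":"array","items":{"type":"number"}},"grip_force":{"type":"number"}},"required":["jaw","offset","roll"]}

```bash
mkdir -p pics; ls
python3 - <<'E'
from station import arm
import cv2,numpy as np
s=arm.get_state();print(s)
for n in ("scene","top"):
    f=arm.grab_frame(n);cv2.imwrite(f"pics/{n}0.png",f["pixels"]);print(n,f["fovy"],f["cx"],f["cy"],f["position"],f["attitude"])
    for th in ("carrier","carrier_bail","carrier_grip","scale","hook_seat","empty_carrier"):
        for r in arm.landmark_of(f,th)[:3]: print(th,np.round(r["position"],3),round(r["p"],2))
E
```

```text
pics
{'t': 0.0, 'q': array([ 1.62206829e+00,  3.59391396e-01,  1.10554057e-02, -3.29304378e-04,
       -1.22412086e+00, -2.88099073e-01]), 'qd': array([-0.00049754, -0.00104674,  0.0017617 ,  0.00058327,  0.00021122,
       -0.00029039]), 'joint_efforts': array([ 1.17076328e-03, -5.82722104e+01,  2.93057531e+01,  6.99724495e+00,
        7.05740356e-03, -1.55809826e-04]), 'eef_pos': array([0.1582883 , 0.65566711, 0.22562204]), 'ee_rot': array([-1.57062129e+00, -1.68005038e-03, -1.80773573e+00]), 'force': array([0.23128562, 0.28522697, 0.40547483]), 'moment': array([-0.01174746, -0.040863  ,  0.00214781]), 'width': 0.08769781549619679}
scene 45.36991357561864 320.18225250433846 208.79793172598883 [ 1.21176821 -0.60116751  1.00455349] [-2.32834819  0.01840392  0.76688986]
carrier [ 0.641 -0.169  0.001] 0.94
carrier_bail [ 0.642 -0.168  0.141] 0.8
carrier_grip [ 0.639 -0.17   0.187] 0.57
scale [ 0.529  0.327 -0.005] 0.83
hook_seat [0.558 0.14  0.247] 0.8
empty_carrier [ 0.642 -0.174  0.187] 0.62
empty_carrier [ 0.438 -0.316  0.   ] 0.58
empty_carrier [ 0.362  0.316 -0.002] 0.43
top 49.65863185476158 316.4609296351016 193.3908647577647 [0.51157056 0.01266116 1.22412008] [-3.09432454 -0.00805903 -1.56263279]
carrier [ 0.638 -0.17   0.   ] 0.93
carrier_bail [ 0.64  -0.167  0.14 ] 0.83
carrier_grip [ 0.641 -0.17   0.191] 0.91
scale [ 0.522  0.323 -0.003] 0.9
hook_seat [0.553 0.141 0.247] 0.9
empty_carrier [ 0.439 -0.314 -0.001] 0.85
empty_carrier [ 0.691 -0.317 -0.001] 0.56
```

View pics/scene0.png

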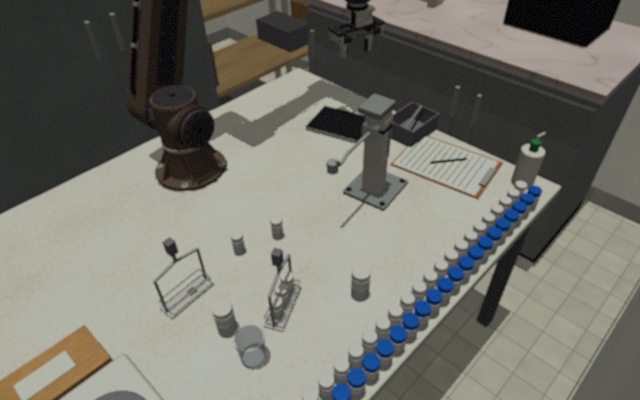

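View pics/top0.png

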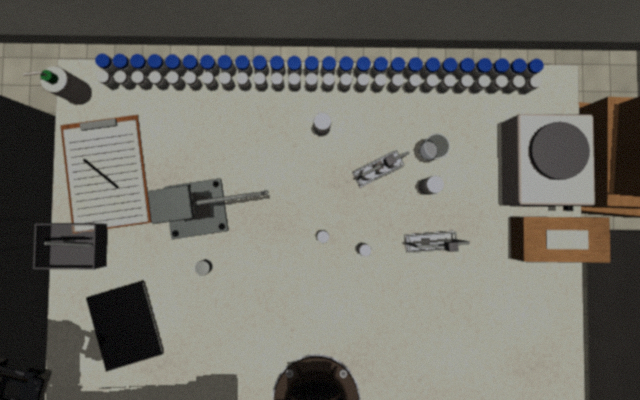

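The scene picture shows the filled carrier at about (283,295), with its bottles visible, and the empty one at (185,285). In the top view the filled carrier is at (378,168) and the hook arm runs from (195,200) to (268,194). Next I'll measure the yaws.

```bash
cat > h.py <<'E'
import numpy as np,cv2
from scipy.spatial.transform import Rotation as R
from station import arm
def f_(fr): return 200/np.tan(np.radians(fr["fovy"])/2)
def cam(fr): return np.array(fr["position"]),R.from_euler("xyz",fr["attitude"]).as_matrix()
def proj(fr,P):
    p,A=cam(fr);c=(np.atleast_2d(P)-p)@A
    return c[:,:2]/c[:,2:]*f_(fr)+[fr["cx"],fr["cy"]]
def unproj(fr,uv,z):
    p,A=cam(fr);d=A@np.array([(uv[0]-fr["cx"])/f_(fr),(uv[1]-fr["cy"])/f_(fr),1])
    return p+d*(z-p[2])/d[2]
def wcam(fr,s):
    T=np.eye(4);T[:3,:3]=R.from_euler("xyz",s["ee_rot"]).as_matrix();T[:3,3]=s["eef_pos"]
    return T@np.array(fr["hand_eye"])
def wproj(fr,s,P):
    M=np.linalg.inv(wcam(fr,s));c=np.atleast_2d(P)@M[:3,:3].T+M[:3,3]
    rho=np.linalg.norm(c[:,:2],axis=1);th=np.arctan2(rho,c[:,2])
    return c[:,:2]/rho[:,None]*(th*f_(fr))[:,None]+[fr["cx"],fr["cy"]]
def wray(fr,s,uv):
    M=wcam(fr,s);d=np.array(uv,float)-[fr["cx"],fr["cy"]];r=np.linalg.norm(d);th=r/f_(fr)
    v=np.array([*(d/r*np.sin(th)),np.cos(th)]);return M[:3,3],M[:3,:3]@v
def yaw(s):
    X=R.from_euler("xyz",s["ee_rot"]).as_matrix()[:,0];return np.arctan2(X[1],X[0])
E
python3 - <<'E'
from h import *
f=arm.grab_frame("top");g=arm.grab_frame("scene")
def crop(fr,u,v,w,h,k): return cv2.resize(fr["pixels"][v:v+h,u:u+w],None,fx=k,fy=k,interpolation=cv2.INTER_CUBIC)
cv2.imwrite("pics/c1.png",crop(f,335,135,100,70,7)); cv2.imwrite("pics/c2.png",crop(f,150,160,130,80,6))
cv2.imwrite("pics/c3.png",crop(g,250,240,70,90,6))
E
```

```text
(no output)
```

View pics/c1.png

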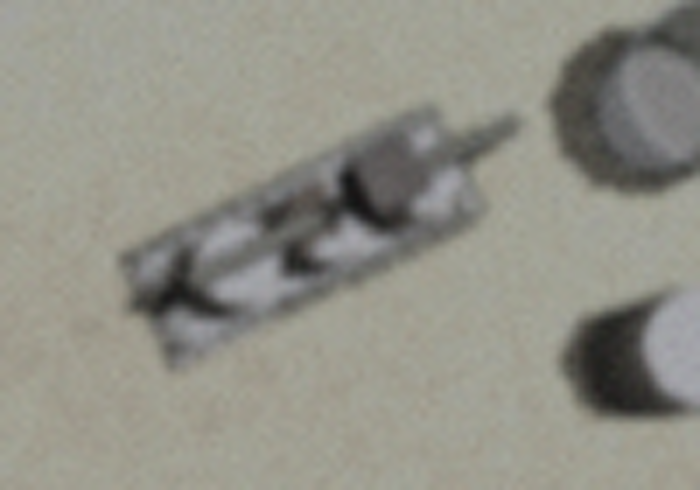

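View pics/c2.png

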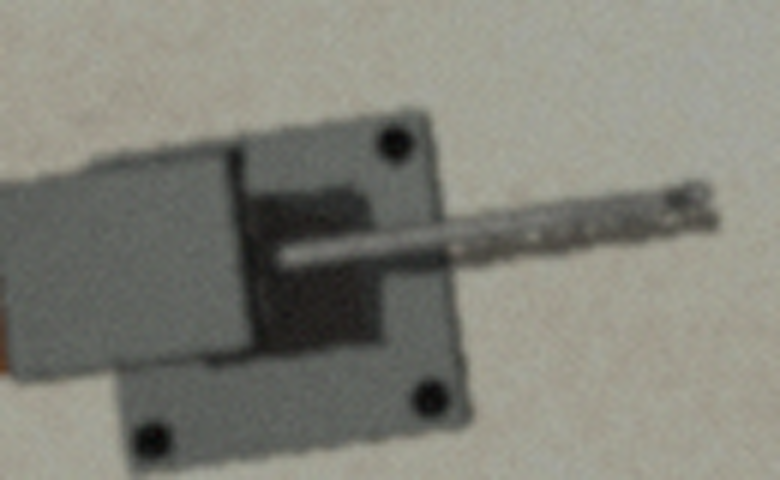

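View pics/c3.png

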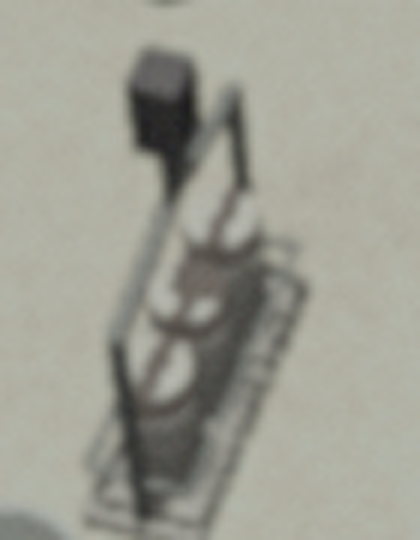

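Run:
```python
from h import *
f=arm.grab_frame("top");g=arm.grab_frame("scene")
c=[unproj(f,(335+a/7,135+b/7),.008) for a,b in((125,258),(430,105),(485,210),(172,370))];c=np.array(c);print(c)
def ang(d):return np.degrees(np.arctan2(d[1],d[0]))
print("tray",c.mean(0),ang(c[1]-c[0]),ang(c[2]-c[3]),ang(c[0]-c[3]),ang(c[1]-c[2]),np.linalg.norm(c[1]-c[0]),np.linalg.norm(c[0]-c[3]))
k=np.array([unproj(f,(150+a/6,160+b/6),.014) for a,b in((420,112),(468,422),(130,475))]);
print("foot",ang(k[0]-k[1]),ang(k[1]-k[2]),np.linalg.norm(k[0]-k[1]),np.linalg.norm(k[1]-k[2]),(k[0]+k[2])/2)
a=unproj(f,(150+290/6,160+253/6),.254);b=unproj(f,(150+690/6,160+201/6),.254);print("arm",ang(b-a),a,b)
# 2-view triangulation helper: hook_seat
for th in("hook_seat","carrier_grip","carrier_bail"):
    for fr in(f,g):
        r=arm.landmark_of(fr,th)[0];print(th,np.round(r["position"],4),np.round(proj(fr,r["position"])[0],1))
```

```text
[[ 0.63095928 -0.09899964  0.008     ]
 [ 0.69423147 -0.22231891  0.008     ]
 [ 0.65173644 -0.24456316  0.008     ]
 [ 0.5858416  -0.11814028  0.008     ]]
tray [ 0.6406922 -0.1710055  0.008    ] -62.838716352929964 -62.47032336224029 22.98851031224801 27.630049363980056 0.1386037967463053 0.049009886820530923
foot 9.819660800004593 -80.63589755241122 0.14631152641494471 0.15809313762375718 [0.52294283 0.33953364 0.014     ]
arm -82.08370663573689 [0.5355861  0.26963786 0.254     ] [0.55629197 0.12072975 0.254     ]
hook_seat [0.5529 0.1398 0.2452] [257.  195.1]
hook_seat [0.5579 0.1408 0.2493] [342.6 158.1]
carrier_grip [ 0.6399 -0.1708  0.188 ] [389.5 161.2]
carrier_grip [ 0.642  -0.1666  0.1876] [278.6 256.9]
carrier_bail [ 0.6421 -0.1673  0.1414] [384.8 162.6]
carrier_bail [ 0.6426 -0.1686  0.1381] [279.8 271.5]
```

move_arm:
  jaw: [0,0,0,0,0]
  offset:
    - [0,-0.06,0]
    - [0,-0.06,0]
    - [0,-0.06,0]
    - [0,0,0.03]
    - [0,0,0.05]
  roll: [0.18,0.18,0.18,0.18,0.137]

```text
t: 1.82
eef_pos: [0.2084, 0.5945, 0.4061]
ee_rot: [-1.571, -0.0, -2.668]
force: [1.5, -0.1, -0.4]
width: 0.0878
```

move_arm:
  jaw: [0,0,0,0,0]
  offset:
    - [0,0,0.06]
    - [0,0,0.06]
    - [0,0,0.06]
    - [0,0,0.06]
    - [0,0,0.06]
  roll: [0,0,0,0,0]

```text
t: 2.45
eef_pos: [0.3468, 0.3258, 0.407]
ee_rot: [-1.571, 0.001, -2.664]
force: [1.2, 0.8, -0.3]
width: 0.0872
```

move_arm:
  jaw: [0,0,0,0,0]
  offset:
    - [0,0,0.06]
    - [0,0,0.06]
    - [0,0,0.06]
    - [0,0,0.06]
    - [0,0,0.06]
  roll: [0,0,0,0,0]

```text
t: 3.08
eef_pos: [0.4845, 0.0593, 0.4071]
ee_rot: [-1.571, 0.001, -2.664]
force: [0.4, 0.5, -0.6]
width: 0.0877
```

Run:
```python
from h import *
s=arm.get_state();w=arm.grab_frame("wrist");cv2.imwrite("pics/w1.png",w["pixels"])
print(s["t"],s["eef_pos"],np.degrees(yaw(s)),s["q"],s["force"]);print(np.round(w["hand_eye"],3),w["fovy"],w["cx"],w["cy"])
```

```text
3.075 [0.48448656 0.05929074 0.4070585 ] -152.65214202777656 [ 5.25628163e-01 -2.49614085e-02 -5.75752371e-02  1.91709905e-05
 -1.53686953e+00 -4.83186065e-02] [ 0.38385819  0.48051202 -0.56971361]
[[ 1.    -0.001 -0.    -0.002]
 [ 0.    -0.252  0.968 -0.158]
 [-0.001 -0.968 -0.252  0.066]
 [ 0.     0.     0.     1.   ]] 65.70646984690485 316.70054687129726 203.81905301622655
```

View pics/w1.png

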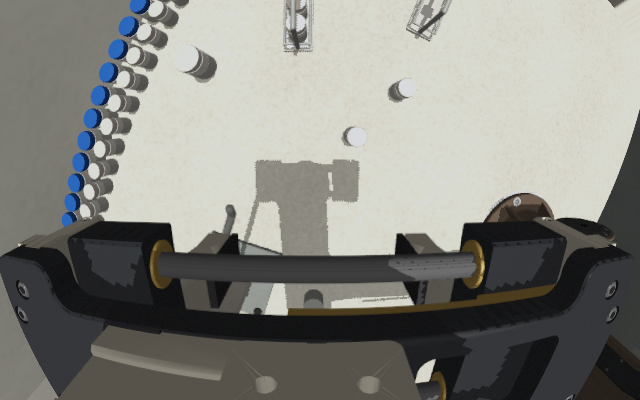

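The wrist view shows the filled carrier at the top centre (297,25), the empty one at (430,15), and loose bottles at (355,135) and (403,90). I'll move on towards the carrier.

move_arm:
  jaw: [0,0,0,0,0]
  offset:
    - [-0.01,0,0.05]
    - [-0.01,0,0.05]
    - [-0.014,0,0.05]
    - [0,0.04,0.02]
    - [0,0,0]
  roll: [0,0,0,0,0]

```text
t: 3.75
eef_pos: [0.5913, -0.0753, 0.3627]
ee_rot: [-1.574, -0.006, -2.667]
force: [-0.4, -0.2, 0.1]
width: 0.0878
```

```bash
cat > meas.py <<'E'
from h import *
import sys,json
n=sys.argv[1]
s=arm.get_state();w=arm.grab_frame("wrist");cv2.imwrite(f"pics/{n}.png",w["pixels"])
print(s["t"],s["eef_pos"],np.degrees(yaw(s)),s["force"],s["width"])
for th in sys.argv[2:]:
    for r in arm.landmark_of(w,th)[:2]: print(th,np.round(r["position"],4),round(r["p"],2),np.round(wproj(w,s,r["position"])[0],1))
E
python3 meas.py w2 carrier carrier_bail carrier_grip
```

```text
3.75 [ 0.59131451 -0.07527691  0.36273872] -152.81077334357246 [-0.35879999 -0.21780475  0.07264901] 0.08780184169542107
carrier [ 0.6405 -0.1703  0.0038] 0.78 [316.2 100. ]
carrier_bail [ 0.6423 -0.1724  0.1416] 0.79 [316.1  89.1]
carrier_grip [ 0.6439 -0.1701  0.1854] 0.83 [314.   85.8]
carrier_grip [ 0.4501 -0.0146  0.0036] 0.74 [371.1 230.1]
```

View pics/w2.png

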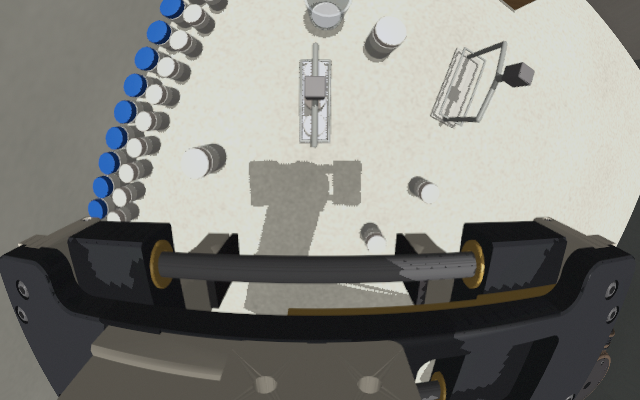

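The wrist view has the filled carrier square to the tool, with the grip block at (314,87) and the tray spanning rows 60–145. I'll go above it and check with a second view.

move_arm:
  jaw: [0,0,0,0,0]
  offset:
    - [-0.001,0,0.04]
    - [0,0,0.04]
    - [0,0.04,0.01]
    - [0,0.04,0]
    - [0,0,0]
  roll: [0,0,0,0,0]

```text
t: 4.58
eef_pos: [0.6333, -0.1528, 0.2851]
ee_rot: [-1.573, -0.003, -2.664]
force: [-1.0, -0.5, 0.3]
width: 0.088
```

```bash
python3 meas.py w3 carrier carrier_bail carrier_grip
```

```text
4.575 [ 0.63329397 -0.15279812  0.28508602] -152.62372017673223 [-0.96149735 -0.53549287  0.29801131] 0.08797209514530144
carrier_bail [ 0.64   -0.1716  0.1385] 0.78 [320.7 171.6]
carrier_grip [ 0.6397 -0.1705  0.1897] 0.77 [321.4 182.2]
```

View pics/w3.png

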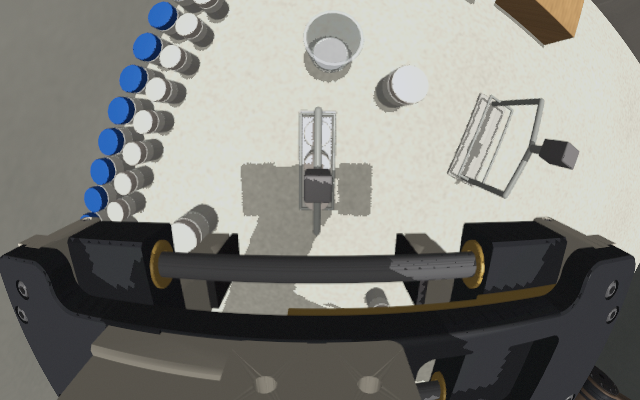

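move_arm:
  jaw: [0,0,0,0,0]
  offset:
    - [0.001,0,0.019]
    - [0,0.035,0]
    - [0,0.04,0]
    - [0,0.038,0]
    - [0,0,0]
  roll: [0,0,0,0,0]

```text
t: 5.4
eef_pos: [0.6412, -0.1715, 0.1714]
ee_rot: [-1.573, -0.004, -2.665]
force: [0.2, -0.4, 0.6]
width: 0.0873
```

```bash
python3 meas.py w4 carrier_grip
python3 - <<'E'
from h import *
g=arm.grab_frame("scene");cv2.imwrite("pics/s4.png",cv2.resize(g["pixels"][200:330,200:360],None,fx=5,fy=4.5))
E
```

```text
5.4 [ 0.64115079 -0.17152338  0.17138976] -152.7016577033164 [ 0.17126858 -0.43211534  0.56338358] 0.08732753547311395
carrier_grip [ 0.6423 -0.173   0.1858] 0.96 [319.6 255.5]
```

View pics/w4.png

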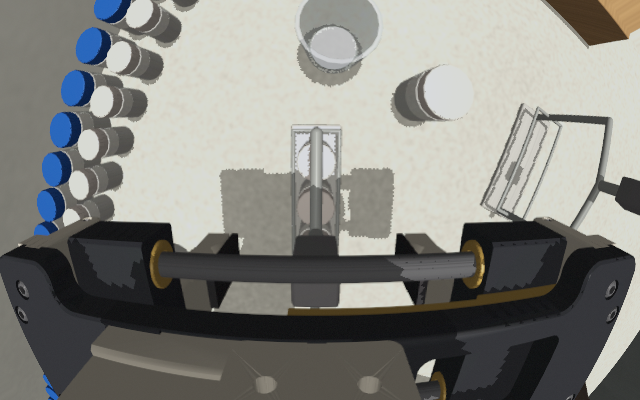

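View pics/s4.png

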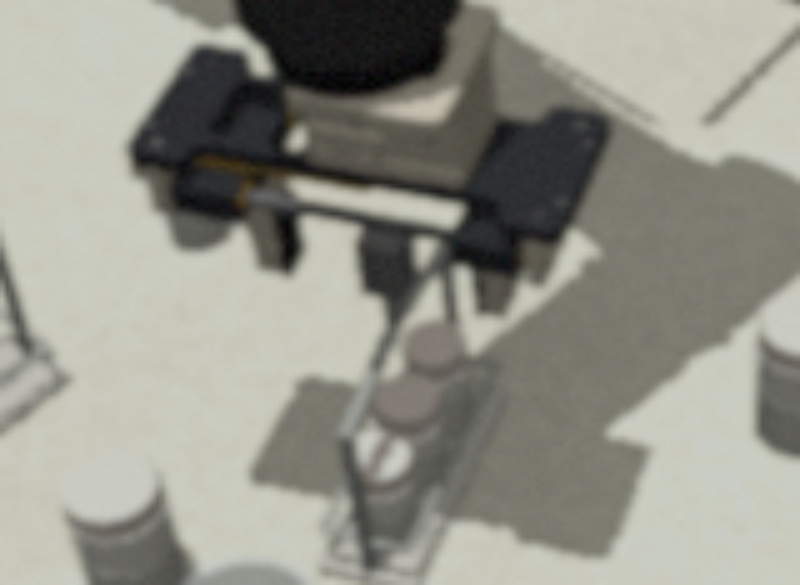

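The block sits midway between the fingers: (315,270) in the wrist view, fingers at 215 and 415. I'll close on it.

move_arm:
  jaw: [0.5,0.8,1,1,1]
  offset:
    - [0,0,0]
    - [0,0,0]
    - [0,0,0]
    - [0,0,0]
    - [0,0,0]
  roll: [0,0,0,0,0]
  grip_force: 35

```text
t: 6.18
eef_pos: [0.6423, -0.171, 0.1736]
ee_rot: [-1.571, -0.0, -2.665]
force: [-1.0, 0.5, -0.3]
width: 0.0435
```

move_arm:
  jaw: [1,1,1,1,1]
  offset:
    - [0,0,0]
    - [0,0,0]
    - [0,-0.003,0]
    - [0,-0.006,0]
    - [0,-0.01,0]
  roll: [0,0,0,0,0]

```text
t: 6.8
eef_pos: [0.6417, -0.1709, 0.192]
ee_rot: [-1.572, -0.002, -2.665]
force: [0.2, -0.3, -7.1]
width: 0.0217
```

move_arm:
  jaw: [1,1,1,1,1]
  offset:
    - [0,-0.02,0]
    - [0,-0.03,0]
    - [0,-0.03,0]
    - [0,-0.025,0]
    - [0,-0.013,0]
  roll: [0,0,0,-0.09,-0.16]

```text
t: 7.42
eef_pos: [0.6427, -0.1711, 0.313]
ee_rot: [-1.569, 0.002, -2.41]
force: [-0.4, -0.5, -9.1]
width: 0.0218
```

move_arm:
  jaw: [1,1,1,1,1]
  offset:
    - [0,0,0]
    - [0,0,0]
    - [0,0,0]
    - [0,0,0]
    - [0,0,0]
  roll: [-0.17,-0.17,-0.17,-0.17,-0.17]

```text
t: 8.05
eef_pos: [0.6421, -0.1709, 0.311]
ee_rot: [-1.571, 0.0, -1.559]
force: [-0.2, -0.2, -6.8]
width: 0.0219
```

move_arm:
  jaw: [1,1,1]
  offset:
    - [0,0,0]
    - [0,0,0]
    - [0,0,0]
  roll: [-0.104,-0.05,0]

```text
t: 8.43
eef_pos: [0.6422, -0.171, 0.3109]
ee_rot: [-1.571, 0.0, -1.411]
force: [0.7, 0.6, -7.5]
width: 0.022
```

```bash
python3 meas.py w5 carrier_grip hook_seat
python3 - <<'E'
from h import *
for n in("scene","top"):
    g=arm.grab_frame(n);cv2.imwrite(f"pics/{n}5.png",g["pixels"])
    for th in("carrier","carrier_bail","carrier_grip","hook_seat"):
        for r in arm.landmark_of(g,th)[:1]:print(n,th,np.round(r["position"],4),r["p"])
E
```

```text
8.425 [ 0.64220284 -0.17098524  0.31090591] -80.84575071960806 [ 0.69386085  0.56939284 -7.53287376] 0.022024524556581698
carrier_grip [ 0.6437 -0.1737  0.3228] 0.57 [325.5 259.1]
hook_seat [0.555  0.1373 0.2424] 0.5 [ 36.5 244.1]
scene carrier [ 0.639  -0.1697  0.1395] 0.68
scene carrier_bail [ 0.6405 -0.1711  0.2803] 0.61
scene carrier_grip [ 0.6397 -0.1717  0.3245] 0.92
scene hook_seat [0.5603 0.1404 0.2464] 0.68
top carrier [ 0.6403 -0.1703  0.1353] 0.77
top carrier_bail [ 0.6404 -0.1705  0.277 ] 0.94
top hook_seat [0.5531 0.1412 0.2453] 0.79
```

View pics/w5.png

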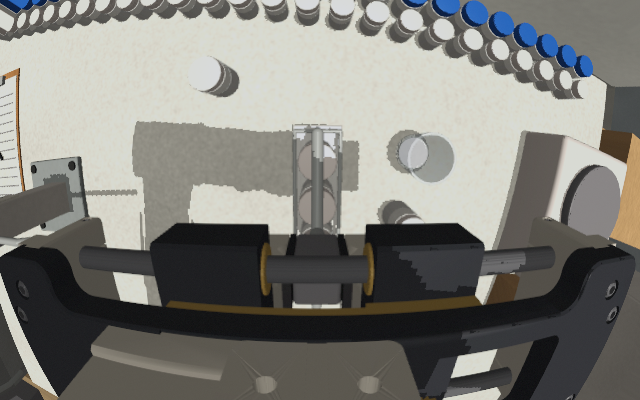

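View pics/scene5.png

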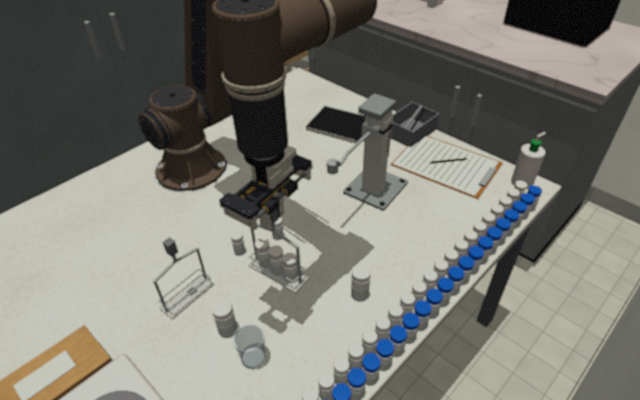

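The wrist view shows the carrier held upright at (317,180). In the scene view it hangs clear at (275,265), and the hook tip is near (333,165). I'll move to the point in front of the hook.

move_arm:
  jaw: [1,1,1,1,1]
  offset:
    - [-0.02,0,-0.005]
    - [-0.04,0,-0.01]
    - [-0.05,0,-0.01]
    - [-0.05,0,-0.008]
    - [-0.03,0,-0.003]
  roll: [0,0,0,0,0]

```text
t: 9.7
eef_pos: [0.5751, 0.0132, 0.3111]
ee_rot: [-1.57, 0.001, -1.409]
force: [1.1, -1.5, -7.4]
width: 0.022
```

move_arm:
  jaw: [1,1]
  offset:
    - [-0.01,0,0]
    - [0,0,0]
  roll: [0,0]

```text
t: 9.95
eef_pos: [0.5747, 0.0213, 0.3109]
ee_rot: [-1.57, -0.0, -1.409]
force: [0.4, -0.9, -7.2]
width: 0.0218
```

```bash
python3 meas.py w6 carrier_grip hook_seat
python3 - <<'E'
from h import *
for n in("scene","top"):
    g=arm.grab_frame(n);cv2.imwrite(f"pics/{n}6.png",g["pixels"])
    for th in("carrier","carrier_bail","carrier_grip","hook_seat"):
        for r in arm.landmark_of(g,th)[:1]:print(n,th,np.round(r["position"],4),r["p"],proj(g,r["position"]))
    if n=="scene": cv2.imwrite("pics/s6.png",cv2.resize(g["pixels"][100:240,260:400],None,fx=4,fy=4))
    else: cv2.imwrite("pics/t6.png",cv2.resize(g["pixels"][150:250,180:330],None,fx=5,fy=5))
E
```

```text
9.95 [0.57471463 0.02132376 0.31088314] -80.73682914804763 [ 0.39199911 -0.85058755 -7.22711761] 0.021819852923534572
carrier_grip [0.5768 0.0181 0.3219] 0.57 [326.6 257.5]
hook_seat [0.5526 0.1392 0.2419] 0.85 [174.1 218.5]
scene carrier [0.5741 0.0209 0.1387] 0.76 [[315.72302501 215.53139996]]
scene carrier_bail [0.5763 0.0197 0.2769] 0.84 [[314.59806069 174.84748511]]
scene carrier_grip [0.5731 0.0201 0.3244] 0.89 [[313.19877545 158.37038643]]
scene hook_seat [0.5583 0.1386 0.2435] 0.82 [[342.11251377 160.37935829]]
```

View pics/w6.png

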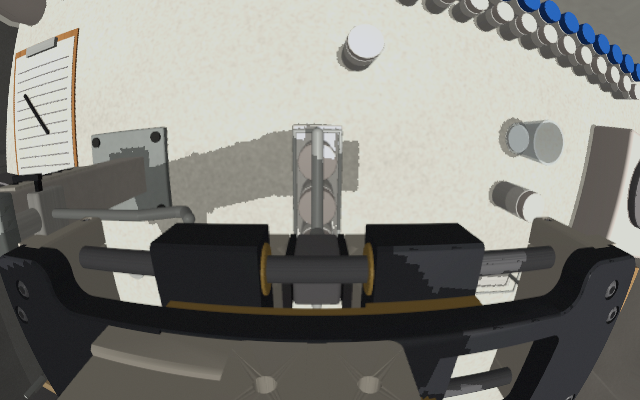

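View pics/s6.png

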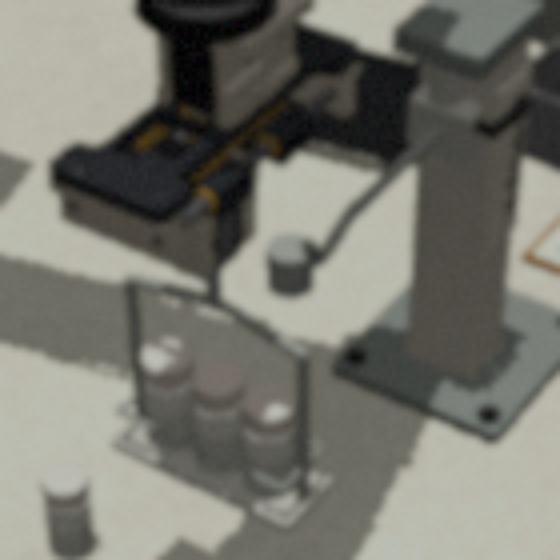

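View pics/t6.png

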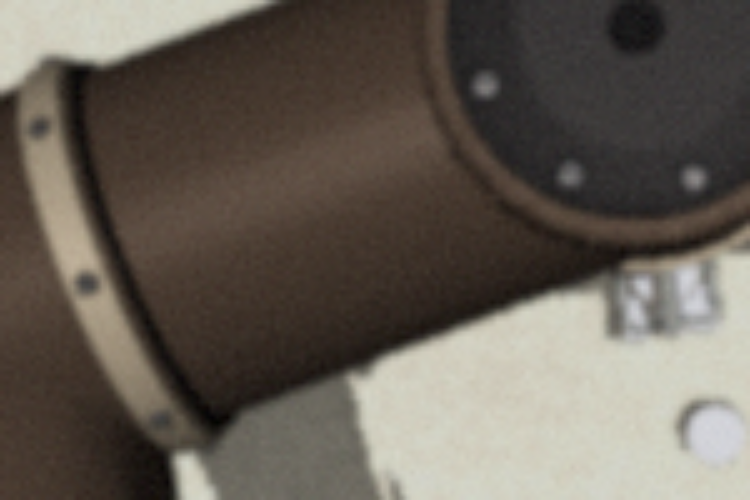

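```bash
cat > ov.py <<'E'
from h import *
import sys
S=np.array(eval(sys.argv[1]));phi=np.radians(float(sys.argv[2]));tag=sys.argv[3]
d=np.array([np.cos(phi),np.sin(phi),0]);up=np.array([0,0,1])
def pt(a,h):return S+a*d+h*up
def edge(o): return None
cl=[(20,15),(20,-5),(15,-10),(-5,-10),(-30,4),(-130,4)]
P=np.array([pt(a/1e3,h/1e3) for a,h in cl])
n=np.cross(d,up)
s=arm.get_state();w=arm.grab_frame("wrist");g=arm.grab_frame("scene")
for fr,pf,name,(u,v,W,H) in((w,lambda X:wproj(w,s,X),"w",(20,150,220,110)),(g,lambda X:proj(g,X),"s",(310,110,80,70))):
    k=700//W;im=cv2.resize(fr["pixels"][v:v+H,u:u+W],None,fx=k,fy=k,interpolation=cv2.INTER_CUBIC);raw=im.copy()
    for off,c in((-.005,(0,0,255)),(.005,(0,255,0))):
        q=((pf(P+off*n)-[u,v]+.5)*k).astype(int);cv2.polylines(im,[q],False,c,1)
    q=((pf(S[None])-[u,v]+.5)*k).astype(int)[0];cv2.circle(im,tuple(int(x) for x in q),4,(255,0,0),1)
    cv2.imwrite(f"pics/{tag}{name}.png",im if name=="w" else np.hstack([raw,im])[:, :] if 2*W*k<=800 else im)
E
python3 ov.py "[.555,.1400,.245]" -80.8 o1; cp pics/top0.png /tmp/
```

```text
(no output)
```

View pics/o1w.png

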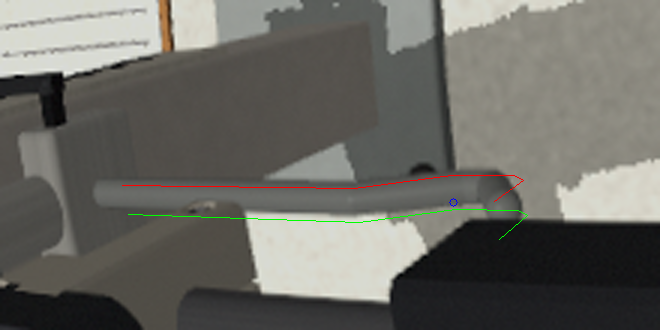

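View pics/o1s.png

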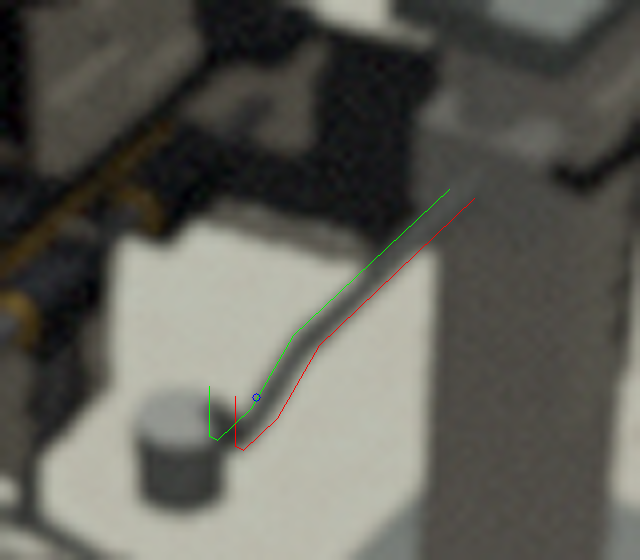

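```bash
cat > ovc.py <<'E'
from h import *
import sys
oz=float(sys.argv[1]);tag=sys.argv[2]
s=arm.get_state();w=arm.grab_frame("wrist");g=arm.grab_frame("scene")
T=R.from_euler("xyz",s["ee_rot"]).as_matrix();ps=yaw(s)
xt=np.array([np.cos(ps),np.sin(ps),0]);zt=np.array([-np.sin(ps),np.cos(ps),0]);C=s["eef_pos"]+oz*zt;C=C.copy();C[2]-=.172
def m(x,y,z):return C+x*xt+y*zt+np.array([0,0,z])
tray=np.array([m(a,b,.008) for a,b in((-.026,-.07),(-.026,.07),(.026,.07),(.026,-.07),(-.026,-.07))])
bail=np.array([m(0,b,z) for b,z in((-.064,.008),(-.064,.128),(0,.14),(.064,.128),(.064,.008))])
neck=np.array([m(0,0,.14),m(0,0,.17)])
for fr,pf,name,(u,v,W,H) in((w,lambda X:wproj(w,s,X),"w",(220,100,200,150)),(g,lambda X:proj(g,X),"s",(int(proj(g,C)[0][0])-60,int(proj(g,C)[0][1])-80,115,130))):
    k=780//W if name=="w" else 4;im=cv2.resize(fr["pixels"][v:v+H,u:u+W],None,fx=k,fy=k,interpolation=cv2.INTER_CUBIC)
    for L,c in((tray,(0,0,255)),(bail,(0,255,0)),(neck,(255,0,0))):
        cv2.polylines(im,[((pf(L)-[u,v]+.5)*k).astype(int)],False,c,1)
    cv2.imwrite(f"pics/{tag}{name}.png",im)
E
python3 ovc.py 0 p1
```

```text
(no output)
```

View pics/p1w.png

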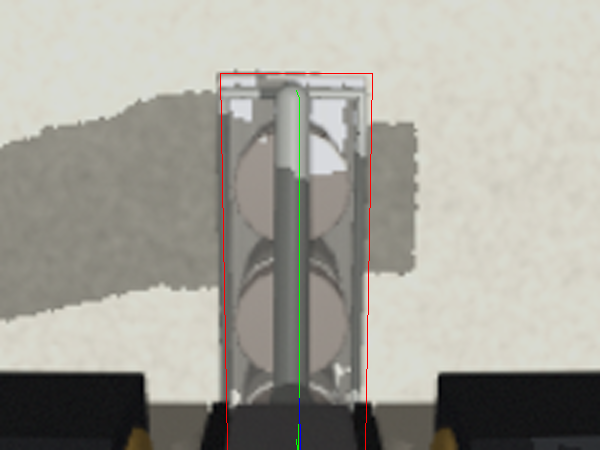

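View pics/p1s.png

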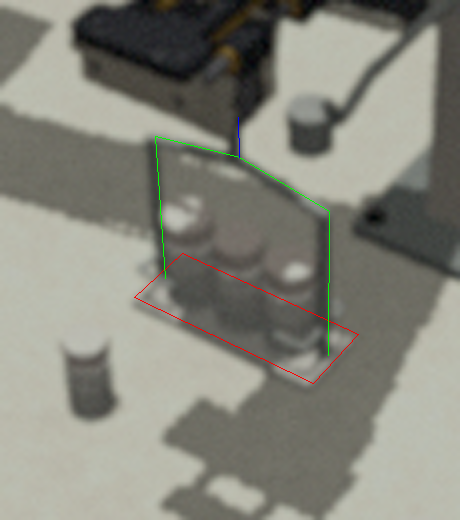

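Both overlays agree to 1–2 mm: the hook line matches in the wrist and scene crops, and the carrier hangs straight. I'll advance along the hook, pausing before the tip.

move_arm:
  jaw: [1,1,1,1,1]
  offset:
    - [-0.01,0,0.001]
    - [-0.02,0,0]
    - [-0.02,0,0]
    - [-0.01,0,0]
    - [0,0,0]
  roll: [0,0,0,0,0]

```text
t: 11.42
eef_pos: [0.5661, 0.0812, 0.3106]
ee_rot: [-1.571, -0.0, -1.409]
force: [0.4, -0.6, -8.0]
width: 0.0216
```

```bash
python3 meas.py w7 hook_seat;python3 ov.py "[.5565,.1395,.245]" -80.8 o2; python3 ovc.py 0 p2
```

```text
11.425 [0.56612834 0.08119669 0.31060634] -80.71453113521349 [ 0.39549793 -0.55190727 -8.04616182] 0.021610609174058354
hook_seat [0.5537 0.1401 0.2421] 0.62 [242.  219.3]
hook_seat [ 0.6939 -0.3158  0.0039] 0.24 [544. 143.]
```

View pics/o2w.png

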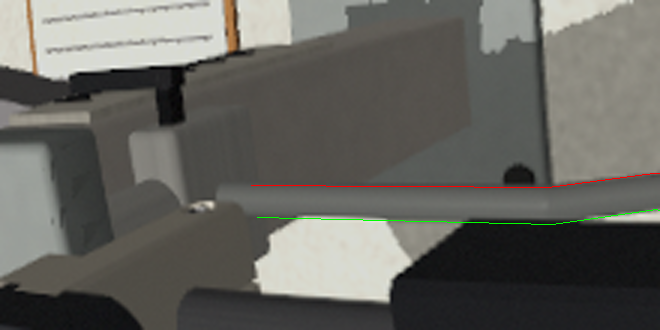

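View pics/p2s.png

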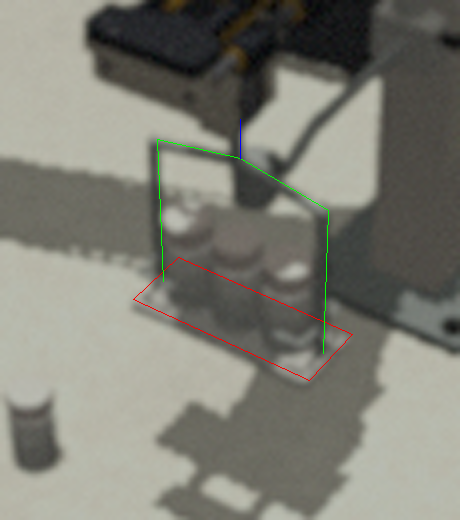

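View pics/w7.png

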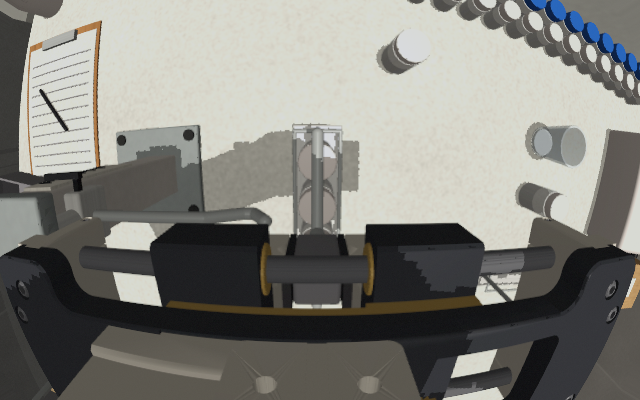

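View pics/o2s.png

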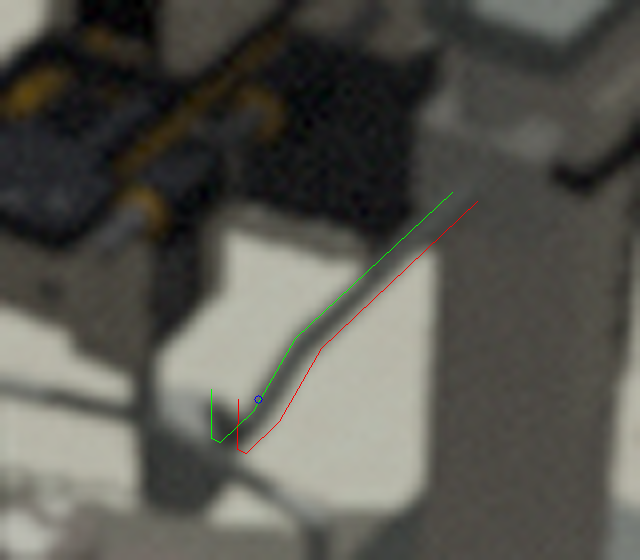

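The hook line matches within 1 mm sideways. The bend shows at crop x≈548 against 555 in the model, so the seat is about 2 mm nearer the column. The bail is level above the tip, so I'll carry on over the seat.

move_arm:
  jaw: [1,1,1,1,1]
  offset:
    - [-0.01,0,0]
    - [-0.015,0,0]
    - [-0.015,0,0]
    - [-0.012,0,0]
    - [-0.007,0,0]
  roll: [0,0,0,0,0]

```text
t: 12.35
eef_pos: [0.5567, 0.1395, 0.3105]
ee_rot: [-1.571, -0.0, -1.41]
force: [0.2, -1.0, -7.9]
width: 0.0218
```

move_arm:
  jaw: [1,1]
  offset:
    - [0,0,0]
    - [0,0,0]
  roll: [0,0]

```text
t: 12.6
eef_pos: [0.5569, 0.1381, 0.3106]
ee_rot: [-1.571, -0.0, -1.411]
force: [0.5, -0.3, -7.8]
width: 0.0216
```

```bash
python3 meas.py w8 hook_seat;python3 ov.py "[.556,.141,.245]" -80.8 o3; python3 ovc.py 0 p3
```

```text
12.6 [0.55688948 0.138078   0.31058913] -80.8226923758129 [ 0.51090988 -0.31634453 -7.77441324] 0.02160405467546862
hook_seat [0.5556 0.1396 0.2433] 0.96 [316.7 217.9]
```

View pics/w8.png

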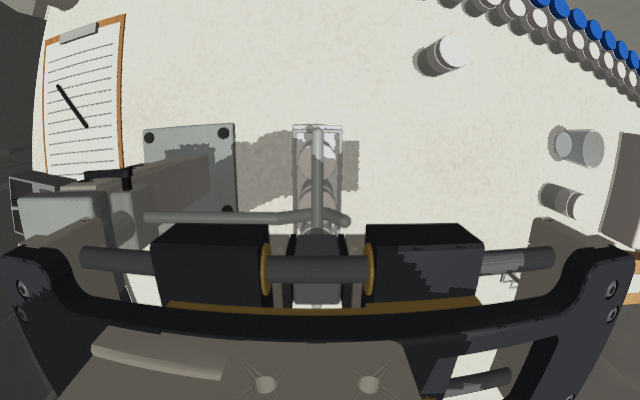

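View pics/p3s.png

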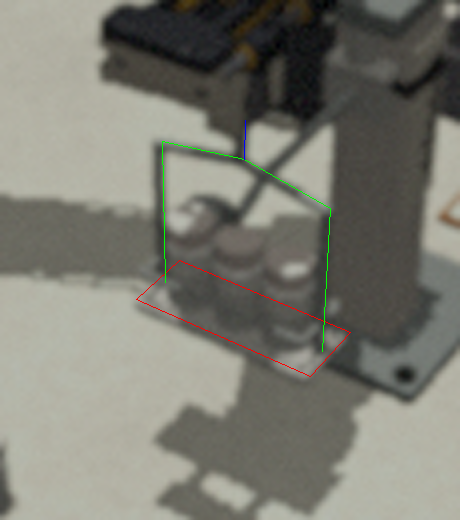

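View pics/o3s.png

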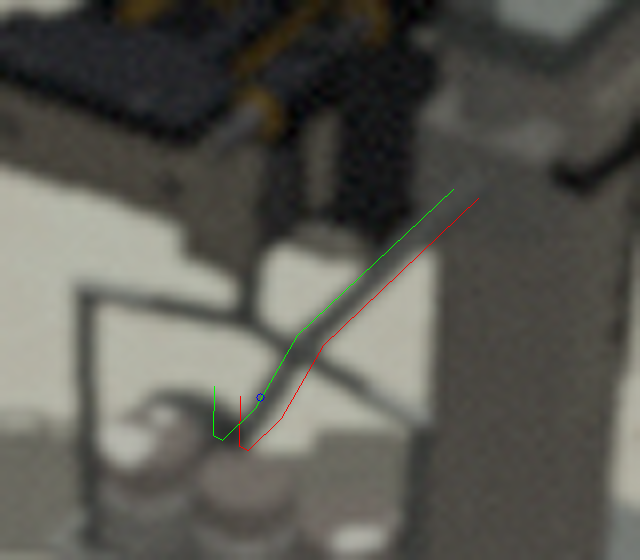

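The wrist view shows the bail (x=317) between the hook tip (345) and the bend (278). In the scene view the hook passes through the bail's window. I'll lower it, slowly from just before contact.

move_arm:
  jaw: [1,1,1,1,1]
  offset:
    - [0,0.004,0]
    - [0,0.006,0]
    - [0,0.006,0]
    - [0,0.004,0]
    - [0,0.003,0]
  roll: [0,0,0,0,0]

```text
t: 13.52
eef_pos: [0.5569, 0.1383, 0.2872]
ee_rot: [-1.571, -0.0, -1.411]
force: [0.0, -0.3, -7.7]
width: 0.0218
```

move_arm:
  jaw: [1,1,1,1,1]
  offset:
    - [0,0.002,0]
    - [0,0.002,0]
    - [0,0.002,0]
    - [0,0.002,0]
    - [0,0.002,0]
  roll: [0,0,0,0,0]

```text
t: 14.15
eef_pos: [0.5569, 0.1383, 0.2775]
ee_rot: [-1.571, 0.0, -1.411]
force: [0.6, 0.3, -8.0]
width: 0.0216
```

move_arm:
  jaw: [1,1,1,1,1]
  offset:
    - [0,0.002,0]
    - [0,0.002,0]
    - [0,0.002,0]
    - [0,0.002,0]
    - [0,0.002,0]
  roll: [0,0,0,0,0]

```text
t: 14.78
eef_pos: [0.5569, 0.1383, 0.2675]
ee_rot: [-1.571, 0.0, -1.411]
force: [-0.7, 0.8, -5.7]
width: 0.0219
```

```bash
python3 meas.py w9 hook_seat;python3 ov.py "[.556,.141,.245]" -80.8 o4; python3 ovc.py 0 p4
```

```text
14.775 [0.55691682 0.13830345 0.26750993] -80.82149641359348 [-0.72878033  0.76057893 -5.73668701] 0.02186493119398543
hook_seat [0.5532 0.1362 0.2284] 0.97 [321.4 234.3]
```

View pics/w9.png

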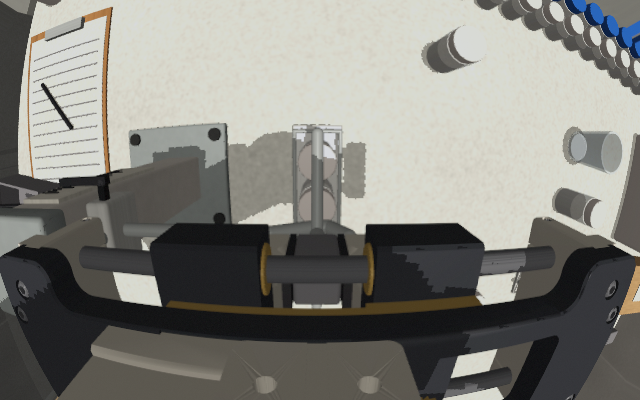

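View pics/o4s.png

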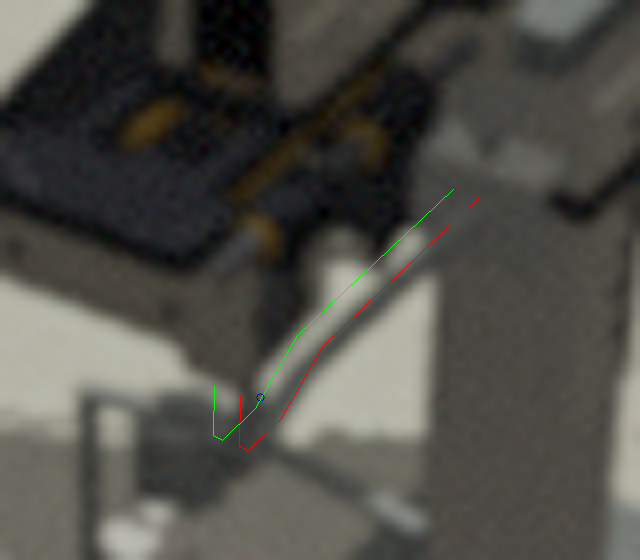

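The bail is seated in the hook: the hook arm sits about 10 mm below the unloaded outline, and the wrist load is falling. I'll keep lowering.

move_arm:
  jaw: [1,1,1,1,1]
  offset:
    - [0,0.0025,0]
    - [0,0.0025,0]
    - [0,0.0025,0]
    - [0,0.0025,0]
    - [0,0.0025,0]
  roll: [0,0,0,0,0]

```text
t: 15.7
eef_pos: [0.557, 0.1383, 0.255]
ee_rot: [-1.571, -0.0, -1.411]
force: [0.2, -1.0, -4.8]
width: 0.0221
```

move_arm:
  jaw: [1,1,1,1,1]
  offset:
    - [0,0.0025,0]
    - [0,0.0025,0]
    - [0,0.0025,0]
    - [0,0.0025,0]
    - [0,0.0025,0]
  roll: [0,0,0,0,0]

```text
t: 16.32
eef_pos: [0.557, 0.1383, 0.2425]
ee_rot: [-1.571, 0.0, -1.411]
force: [0.5, -0.2, -4.9]
width: 0.0217
```

move_arm:
  jaw: [1,1,1,1,1]
  offset:
    - [0,0.0025,0]
    - [0,0.0025,0]
    - [0,0.0025,0]
    - [0,0.0025,0]
    - [0,0.0025,0]
  roll: [0,0,0,0,0]

```text
t: 16.95
eef_pos: [0.557, 0.1383, 0.23]
ee_rot: [-1.571, -0.0, -1.411]
force: [0.6, -0.4, -2.9]
width: 0.022
```

move_arm:
  jaw: [1,1,1,1,1]
  offset:
    - [0,0.0025,0]
    - [0,0.0025,0]
    - [0,0.0025,0]
    - [0,0.0025,0]
    - [0,0.001,0]
  roll: [0,0,0,0,0]

```text
t: 17.58
eef_pos: [0.557, 0.1383, 0.219]
ee_rot: [-1.571, -0.0, -1.411]
force: [1.1, -0.6, -1.2]
width: 0.0219
```

```bash
cat > fz.py <<'E'
from h import *
F=[]
for i in range(8):
    g=arm.grab_frame("scene");F.append(np.r_[arm.get_state()["force"],arm.get_state()["moment"]])
s=arm.get_state();F=np.array(F);print(s["t"],s["eef_pos"],np.round(F.mean(0),3),np.round(F.std(0),3))
cv2.imwrite("pics/fz%d.png"%int(s["t"]*100),cv2.resize(g["pixels"][100:250,250:430],None,fx=4,fy=4));print(int(s["t"]*100))
E
python3 fz.py
```

```text
17.975 [0.55695448 0.13831125 0.21916272] [ 8.170e-01 -5.440e-01 -1.984e+00 -2.910e-01 -4.520e-01  1.000e-03] [0.373 0.362 0.592 0.028 0.032 0.02 ]
1797
```

move_arm:
  jaw: [1,1,1,1,1]
  offset:
    - [0,0.002,0]
    - [0,0.0025,0]
    - [0,0.0025,0]
    - [0,0.0025,0]
    - [0,0.0025,0]
  roll: [0,0,0,0,0]

```text
t: 18.6
eef_pos: [0.557, 0.1383, 0.207]
ee_rot: [-1.571, -0.0, -1.411]
force: [0.9, -1.2, -0.3]
width: 0.0219
```

move_arm:
  jaw: [1,1,1]
  offset:
    - [0,0.002,0]
    - [0,0.001,0]
    - [0,0,0]
  roll: [0,0,0]

```text
t: 18.98
eef_pos: [0.557, 0.1383, 0.2041]
ee_rot: [-1.571, -0.0, -1.411]
force: [1.5, -0.8, -0.7]
width: 0.022
```

```bash
sed -i 's/range(8)/range(24)/' fz.py; python3 fz.py; ls pics | grep fz
```

```text
20.175 [0.5569154  0.13830173 0.20406753] [ 1.55  -0.966 -0.389 -0.344 -0.651 -0.   ] [0.533 0.447 0.389 0.025 0.069 0.027]
2017
fz1797.png
fz2017.png
```

The sideways force has grown to about (1.55, −0.97) N in proportion to the load, so the hook is pushing on the bail's slope a little off its apex. I'll look, then ease the carrier the way it is being pushed.

```bash
python3 meas.py w10 hook_seat carrier_bail carrier_grip
```

```text
20.175 [0.5569154  0.13830173 0.20406753] -80.82035828337156 [ 1.54792938 -0.50515406 -0.29881481] 0.02164842934065429
carrier_bail [0.5566 0.1365 0.1716] 0.73 [321.9 232.9]
carrier_grip [0.5582 0.1368 0.2171] 0.61 [323.2 260. ]
```

View pics/fz2017.png

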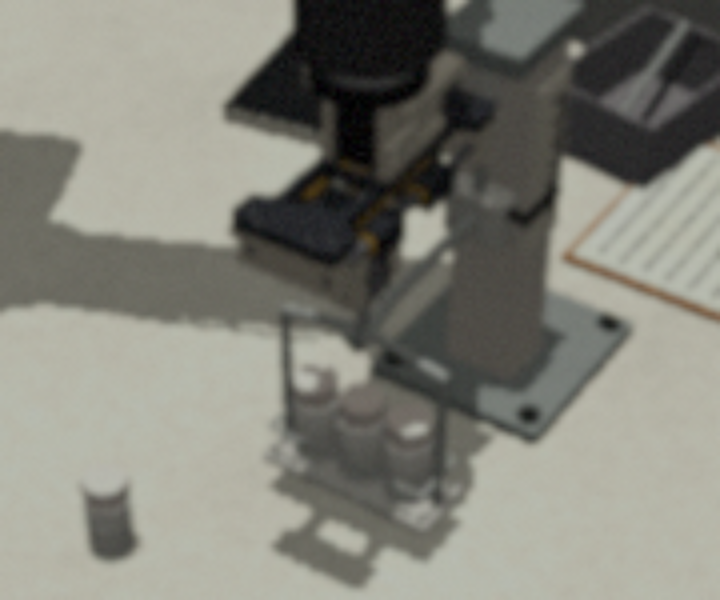

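View pics/w10.png

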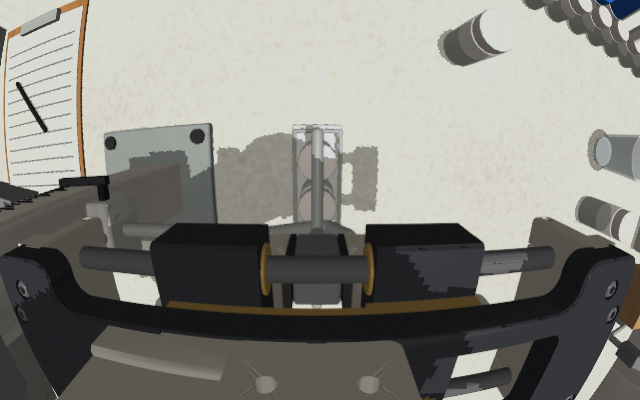

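move_arm:
  jaw: [1,1,1]
  offset:
    - [0,0,0.001]
    - [0,0,0.001]
    - [0,0,0]
  roll: [0,0,0]

```text
t: 20.75
eef_pos: [0.558, 0.1383, 0.2035]
ee_rot: [-1.573, -0.0, -1.411]
force: [-3.7, -0.5, 0.7]
width: 0.022
```

```bash
sed -i 's/range(24)/range(12)/' fz.py; python3 fz.py
```

```text
21.35 [0.55838867 0.13830965 0.20386471] [-4.184 -2.11  -0.138 -0.786  1.805  0.007] [0.578 0.753 0.561 0.126 0.173 0.028]
2135
```

move_arm:
  jaw: [1,1,1]
  offset:
    - [0.0002,0,-0.0006]
    - [0.0002,0,-0.0006]
    - [0,0,0]
  roll: [0,0,0]

```text
t: 21.72
eef_pos: [0.5582, 0.1382, 0.2043]
ee_rot: [-1.57, 0.0, -1.41]
force: [-2.6, -0.5, -0.2]
width: 0.022
```

```bash
python3 fz.py
```

```text
22.325 [0.5580202  0.13817074 0.2041773 ] [-1.23  -0.728 -0.578 -0.388  0.552  0.013] [0.554 0.426 0.483 0.079 0.202 0.022]
2232
```

move_arm:
  jaw: [1,1,1,1]
  offset:
    - [0.0002,0.001,-0.0004]
    - [0,0.0015,0]
    - [0,0.001,0]
    - [0,0,0]
  roll: [0,0,0,0]

```text
t: 22.82
eef_pos: [0.5578, 0.1381, 0.2007]
ee_rot: [-1.57, 0.0, -1.41]
force: [1.9, 0.2, 0.5]
width: 0.0216
```

```bash
sed -i 's/range(12)/range(20)/' fz.py; python3 fz.py
```

```text
23.825 [0.55746173 0.13776546 0.20058797] [ 2.443  1.195  0.053  0.519 -1.092 -0.014] [0.602 0.534 0.417 0.055 0.169 0.025]
2382
```

move_arm:
  jaw: [1,1,1,1]
  offset:
    - [-0.0002,0,0.0003]
    - [0,0,0]
    - [0,0,0]
    - [0,0,0]
  roll: [0,0,0,0]

```text
t: 24.32
eef_pos: [0.5575, 0.1379, 0.2005]
ee_rot: [-1.571, -0.0, -1.411]
force: [1.5, 0.1, -0.0]
width: 0.0216
```

```bash
python3 fz.py
```

```text
25.325 [0.55756379 0.13791936 0.20049818] [ 1.938 -0.543 -0.077 -0.262 -0.896 -0.009] [0.417 0.539 0.579 0.13  0.061 0.033]
2532
```

move_arm:
  jaw: [1,1,1,1,1]
  offset:
    - [0.0001,0,0.0003]
    - [0,0,0]
    - [0,0,0]
    - [0,0,0]
    - [0,0,0]
  roll: [0,0,0,0,0]

```text
t: 25.95
eef_pos: [0.5577, 0.1379, 0.2004]
ee_rot: [-1.571, -0.0, -1.411]
force: [-0.3, -0.5, 0.6]
width: 0.0219
```

```bash
python3 fz.py
```

```text
26.95 [0.55784287 0.13793999 0.20050025] [-1.052 -0.837  0.255 -0.298  0.394  0.008] [0.617 0.462 0.403 0.032 0.182 0.028]
2695
```

Vertical load on the wrist is now about zero. I'll trim slightly, relax the grip in stages, and open slowly.

move_arm:
  jaw: [1,1,1]
  offset:
    - [0.0002,0,-0.0001]
    - [0,0,0]
    - [0,0,0]
  roll: [0,0,0]
  grip_force: 20

```text
t: 27.32
eef_pos: [0.5579, 0.1378, 0.2006]
ee_rot: [-1.571, 0.0, -1.411]
force: [-1.6, -0.4, 0.5]
width: 0.0224
```

move_arm:
  jaw: [1,1,1]
  offset:
    - [0,0,0]
    - [0,0,0]
    - [0,0,0]
  roll: [0,0,0]
  grip_force: 10

```text
t: 27.7
eef_pos: [0.5579, 0.1378, 0.2006]
ee_rot: [-1.571, 0.0, -1.411]
force: [-2.2, 0.5, 0.6]
width: 0.0219
```

move_arm:
  jaw: [1,1,1]
  offset:
    - [0,0,0]
    - [0,0,0]
    - [0,0,0]
  roll: [0,0,0]
  grip_force: 3

```text
t: 28.08
eef_pos: [0.558, 0.1379, 0.2006]
ee_rot: [-1.57, 0.0, -1.411]
force: [-0.3, 0.7, -0.3]
width: 0.0219
```

```bash
sed -i 's/range(20)/range(10)/' fz.py; python3 fz.py
```

```text
28.575 [0.55798468 0.13781256 0.20060712] [-0.412  0.532 -0.03   0.139  0.128 -0.008] [0.444 0.542 0.543 0.045 0.062 0.026]
2857
```

Forces are about zero on all axes. Opening slowly.

move_arm:
  jaw: [0.745,0.73,0.71,0.68,0.65]
  offset:
    - [0,0,0]
    - [0,0,0]
    - [0,0,0]
    - [0,0,0]
    - [0,0,0]
  roll: [0,0,0,0,0]

```text
t: 29.2
eef_pos: [0.5579, 0.1377, 0.2005]
ee_rot: [-1.571, -0.0, -1.411]
force: [-0.2, -0.0, 0.6]
width: 0.03
```

```bash
python3 meas.py w11 carrier_grip carrier_bail; python3 fz.py
```

```text
29.2 [0.55787802 0.13771305 0.20054504] -80.82172979465497 [-0.16199981 -0.00169886  0.57509598] 0.03003422213742258
carrier_grip [0.5582 0.1311 0.215 ] 0.61 [332.7 264.2]
carrier_grip [ 0.526   0.3243 -0.0009] 0.46 [170.2 186.4]
carrier_bail [0.5562 0.1344 0.1695] 0.64 [323.9 236. ]
carrier_bail [ 0.5276  0.3263 -0.001 ] 0.33 [169. 185.]
29.85 [0.55789928 0.13777454 0.20059238] [ 0.122  0.147  0.057 -0.061  0.003 -0.012] [0.445 0.363 0.509 0.036 0.031 0.021]
2985
```

View pics/w11.png

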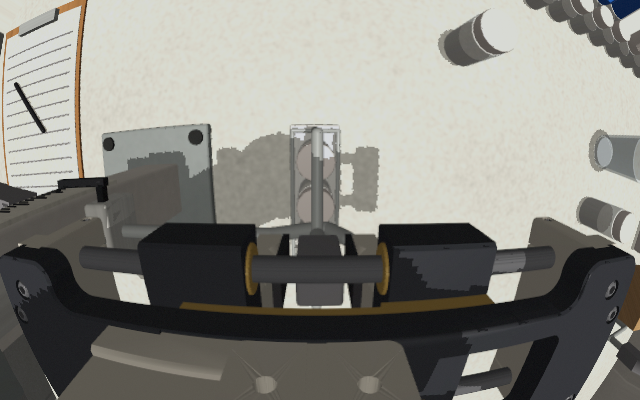

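The grip block (297–343) is free between the pads, leaning a touch to the right, and the tray is unmoved. I'll open further, then check.

move_arm:
  jaw: [0.62,0.58,0.53,0.47,0.4]
  offset:
    - [0,0,0]
    - [0,0,0]
    - [0,0,0]
    - [0,0,0]
    - [0,0,0]
  roll: [0,0,0,0,0]

```text
t: 30.48
eef_pos: [0.5579, 0.1377, 0.2006]
ee_rot: [-1.571, 0.0, -1.411]
force: [0.5, -0.1, 0.7]
width: 0.0506
```

```bash
python3 meas.py w12 carrier_grip carrier_bail; python3 ovc.py 0 p5
```

```text
30.475 [0.55790131 0.13774173 0.20057233] -80.82181357651615 [ 0.54952771 -0.14106129  0.70006869] 0.0506046956709739
carrier_grip [0.5549 0.1316 0.2146] 0.92 [330.7 269.4]
carrier_bail [0.5553 0.1344 0.169 ] 0.85 [323.7 237. ]
carrier_bail [ 0.7605 -0.0085  0.0019] 0.3 [461.6  45.8]
```

View pics/w12.png

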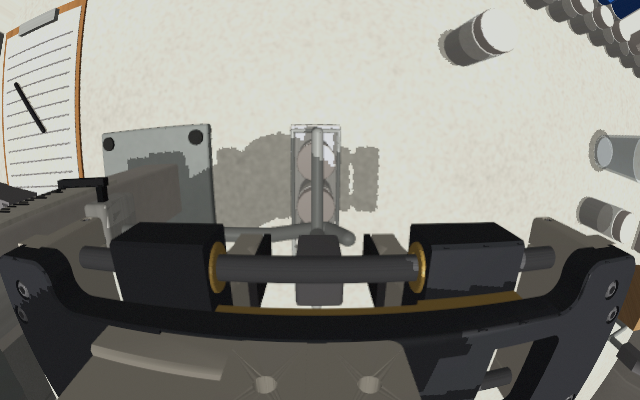

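View pics/p5s.png

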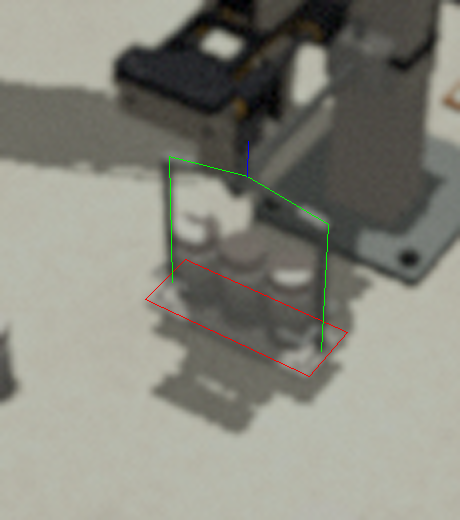

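The carrier hangs on its own, with the block at 297–343 well clear of the fingers at 265 and 370. I'll withdraw straight up.

move_arm:
  jaw: [0.33,0.3,0.3,0.3,0.3]
  offset:
    - [0,-0.003,0]
    - [0,-0.008,0]
    - [0,-0.015,0]
    - [0,-0.02,0]
    - [0,-0.03,0]
  roll: [0,0,0,0,0]

```text
t: 31.35
eef_pos: [0.5577, 0.1376, 0.2778]
ee_rot: [-1.571, -0.0, -1.411]
force: [0.3, 0.8, 0.1]
width: 0.0612
```

move_arm:
  jaw: [0.3,0.3,0.3,0.3,0.3]
  offset:
    - [0,-0.04,0]
    - [0,-0.05,0]
    - [0,-0.04,0]
    - [0.03,0,0]
    - [0.05,0,0]
  roll: [0,0,0,0,0]

```text
t: 31.98
eef_pos: [0.5707, 0.0589, 0.4083]
ee_rot: [-1.569, 0.001, -1.408]
force: [0.3, 0.6, -0.1]
width: 0.0612
```

Run:
```python
from h import *
for k in range(2):
  for n in("scene","top","wrist"):
    s=arm.get_state();g=arm.grab_frame(n);cv2.imwrite(f"pics/f{k}{n}.png",g["pixels"])
    if n=="scene": cv2.imwrite(f"pics/f{k}c.png",cv2.resize(g["pixels"][90:240,260:420],None,fx=4,fy=4))
    for th in("carrier","carrier_bail","carrier_grip","hook_seat","empty_carrier"):
        for r in arm.landmark_of(g,th)[:1]:print(n,th,np.round(r["position"],4),r["p"])
  for i in range(10 if k==0 else 0): arm.grab_frame("top")
print(s["t"],s["eef_pos"],s["force"])
```

```text
scene carrier [0.5558 0.1405 0.0286] 0.91
scene carrier_bail [0.5582 0.1391 0.1671] 0.81
scene carrier_grip [0.5562 0.1353 0.2144] 0.98
scene hook_seat [0.5605 0.1403 0.1672] 0.76
scene empty_carrier [ 0.4338 -0.3152  0.0012] 0.59
top carrier [0.5568 0.1374 0.028 ] 0.69
top carrier_bail [0.5559 0.1404 0.1681] 0.6
top carrier_grip [0.555  0.134  0.2128] 0.59
top empty_carrier [ 0.4387 -0.3159 -0.0011] 0.81
wrist carrier [0.5571 0.1384 0.0328] 0.73
wrist carrier_bail [0.5557 0.1321 0.1691] 0.69
wrist carrier_grip [ 0.5944 -0.3059  0.0024] 0.63
wrist hook_seat [0.5558 0.1405 0.1662] 0.63
scene carrier [0.5573 0.1391 0.1692] 0.49
scene carrier_grip [0.5571 0.1353 0.2175] 0.71
scene hook_seat [0.5626 0.1383 0.1688] 0.97
scene empty_carrier [ 0.435  -0.3179  0.0014] 0.93
top carrier [0.5552 0.1398 0.0294] 0.52
top carrier_bail [0.5558 0.1398 0.1682] 0.85
top carrier_grip [0.5558 0.1349 0.2157] 0.59
top empty_carrier [ 0.4373 -0.3204 -0.002 ] 0.92
wrist carrier_bail [0.5577 0.1351 0.1693] 0.72
wrist carrier_grip [0.5577 0.1348 0.2151] 0.62
wrist hook_seat [0.5554 0.1407 0.1666] 0.63
wrist empty_carrier [0.5564 0.1339 0.2137] 0.48
33.975 [0.57067041 0.05880905 0.40656489] [ 0.0317413   0.31199049 -0.33241925]
```

View pics/f1c.png

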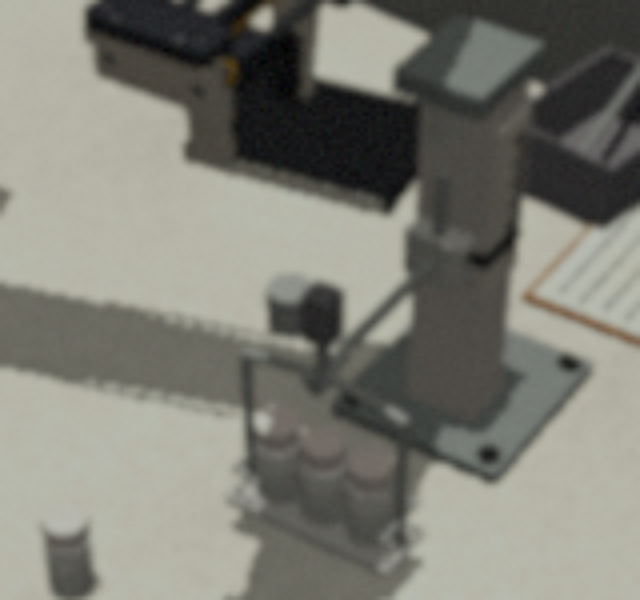

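View pics/f1wrist.png

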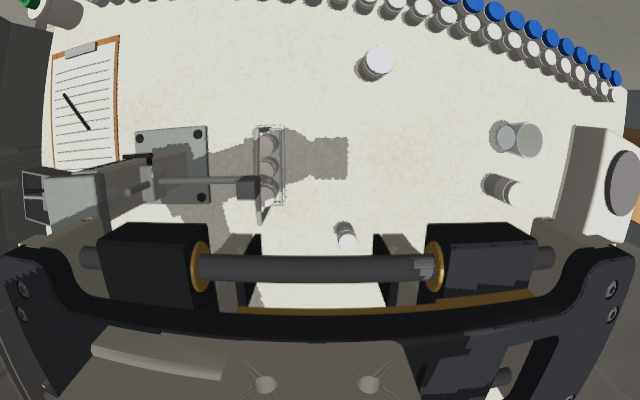

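View pics/f1scene.png

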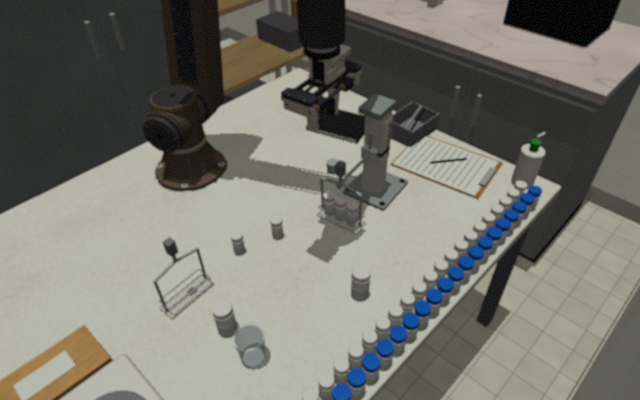

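The carrier hangs in the hook at scene (342,205), with the pointer sunk about 77 mm. The empty carrier and the other things are in their places. One stillness check, then I'll hand it in.

Run:
```python
from h import *
r=[]
for i in range(20):
    g=arm.grab_frame("scene")["pixels"][150:240,310:375].astype(np.float32).mean(2);r.append(g)
for i in(5,10,19): print(cv2.phaseCorrelate(r[0],r[i]))
a=cv2.imread("pics/f0c.png");b=cv2.imread("pics/f1c.png");print(cv2.phaseCorrelate(a.mean(2)[200:],b.mean(2)[200:]))
s=arm.get_state();print(s["t"]);print(arm.job_done())
```

```text
((0.013356033857647276, -0.024861198369784177), 0.9895911549344475)
((-0.008390031068124415, 0.007326661464290396), 0.9921207298467188)
((0.010079429339981516, -0.005665517653973495), 1.0004447371871383)
((6.665709435083045e-05, -0.0019415398040791843), 0.5589095960221223)
35.275
the job is handed in; nothing more can be done
None
```

I lifted the filled carrier by its grip, seated its bail in the low of the scale's hook and handed the job in at 35.3 s; no verdict was reported.

- **Lowering:** From just before contact I lowered it at 2 cm/s or less. I stopped when the wrist force had averaged out at about zero (within about 0.1 N vertically), then relaxed the grip in stages and opened the fingers slowly. I did not track the pointer's speed frame by frame.
- **Sideways strain:** During the lowering a sideways force of about 1.5–2 N built up. My first 2 mm correction overshot and briefly put about 4–5 N sideways on the hook. I trimmed it to about 0.7 N before opening the fingers.
- **Last checks:** The hook has sunk about 77 mm, which is within the marks and matches the roughly 7.6 N I felt. The carrier's underside hangs about 29 mm above the table. It shifted less than 0.03 pixel over the last second, and the arm is clear of everything.
- **Bystanders:** The empty carrier measured within about 5 mm of where it started, which is about the measuring error. The loose bottles, beaker and steel weight look unmoved in the pictures.
- **Imperfect:** The carrier hangs with a slight lean; its grip block sits about 5 mm towards the hook's tip. The camera estimates of the hook's place also differed by about 5 mm, so I went by the wrist-camera overlays and the measured forces.

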